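# Pin the locking bar of the pickling crock

### The job

Lock the pickling crock: take the headed pin out of its block, slide the drawn-back bar over the lid inwards until its hole lines up with the holes of the fork, and push the pin down through fork and bar until its head sits fully home on the fork. Let go of it there, and leave the tumbler, the spice box and the scoop where they stand.

Things in the scene. Friction and masses are not known exactly. Their poses are not given: they have to be found in the camera images.
- stand: Fixed plywood stand, base 126 x 290 x 15: white ceramic crock (112 diameter, cork-rimmed flat lid, top at z 119), steel fork at +y, bar guide at -y. Origin under its middle, z up, y lengthwise. A wooden bar (34 wide, z 121 to 135) lies along y at x = 0 through guide and fork, over the lid. It slides only along y (friction 3 N). Its position is not measured.
- guide_top (a point): Middle of the top of the bar guide (62 x 16), at (0, -86, 145) in the stand's frame, stand's axes. On the bar, beyond the guide, stands a round wooden knob (26 diameter, z 135 to 180), its axis starting 50 to 92 mm from here towards -y. Push or pull it to slide the bar. It is clamped up to 8 mm either way along the bar, so its place does not tell exactly where the bar's hole is.
- fork_hole (a point): Centre of the upper hole's mouth on the fork's top face, at (0, 85, 157) in the stand's frame, stand's axes. 18 mm hole down through the upper cheek (z 137 to 157) and lower cheek (z 103 to 119), the bar between. Cheeks 50 x 50, nothing rises above them. A spring clip in the lower cheek grips the pin: the last 27 mm and more need a push of 5 to 20 N.
- bar_track (a point): Point fixed to the stand on the fork hole's axis at the height of the bar's top, 22 mm below fork_hole: where the bar's 20 mm hole belongs. The bar starts drawn back 10 to 30 mm towards -y, so solid wood blocks the fork hole, and can be pushed 12 mm too far. A pin standing in the upper cheek on the bar drops 5 to 21 mm when the bar's hole comes under it, and then stops the bar.
- pin: Loose steel pin, 106 long, 0.1 to 0.2 kg, standing head up. Origin: centre of the tip's end face; z along the axis towards the head. The tip tapers from 12 to 16 diameter over 10, the shank is 16 diameter up to 70 from the tip, then comes a round head 30 diameter and 36 high (70 to 106). Fully home, the origin lies 70 below the fork_hole point.
- pin_block: Fixed plywood block 70 x 70 x 50, origin at the centre of the underside; the pin stands in its central 18 mm hole, tip 10 above the work surface, head from 80 to 116.
- tumbler: Loose glass tumbler, 68 diameter, 100 high, origin at the centre of the underside. Leave it alone.
- spice_box: Loose closed wooden box 84 x 114 x 60, origin at the centre of the underside. Leave it alone.
- scoop: Loose plastic scoop: open box 70 x 60 x 35 with a flat handle reaching 113 along its -x; origin under the centre of the box. Leave it alone.
Mind the look-alikes: they are no part of the job. What is meant by the pin is not green, and is the larger of those in its own colour.

How it is judged:
By the outcome, as a careful person would: the job done as asked, in the order asked, and still so for the second after the job is handed in, with the robot touching nothing.
It also fails if it takes over 58 s, if anything falls off the work surface, if the arm or the gripper's body presses on something with over 40 N, if the wrist force passes 120 N, or if a joint passes its speed limit or range.

### The arm

A 6-joint arm with a two-finger parallel gripper is mounted at the origin on the work surface. World frame = base frame: x ahead of the robot, y to its left, z up, the work surface at z = 0. Lengths are in mm, angles in rad, forces in N, time in s.
With the tool pointing down it reaches from about 350 to 775 mm from the base axis. Payload 7.3 kg.
Tool frame: the origin (TCP) lies midway between the tips of the shut fingers; the grasp point (between the pads) lies 19 mm behind it; z points along the fingers, y is the line along which they close (so a half turn about z gives the same grasp; the last joint's range is limited). The gripper opens to 92 mm and grips with 3 to 60 N. Pads are 19 mm wide; open, the fingers measure 130 mm over their backs; the gripper's body (75 mm by 190 mm) begins 47 mm behind the grasp point.
Start: joints at [1.02, 0.342, 1.524, -0, 1.275, -0.146], TCP at [206.751, 482.596, 226.741] pointing down, gripper open.
Joint ranges: [-2.53, 2.53], [-0.77, 2.02], [0.04, 2.7], [-1, 4.14], [0.28, 2.66], [-3.11, 3.11]. Speed limits (rad/s): [2.57, 2.57, 3.14, 3.14, 3.14, 3.14].

### API

Orientations are given as [roll, pitch, yaw] about the fixed x, y, z axes, in that order (R = Rz(yaw) Ry(pitch) Rx(roll)).
In Python, from plant import bot gives the robot as it stands.
- The arm moves only by the tool servo_tool, never from a script. Its argument "deltas" is a list of rows, each a list of 2 entries, a list of its own where there are three numbers: the shift along the tool's x, y, z in m, then the turn, a rotation vector about the tool's x, y, z in degrees. A call has 1 to 20 rows; each row shifts and turns the commanded pose from where the row before left it, along the tool's axes as they then stand; what a row does not reach is not made up. A row lasts 1/8 s, in which the tool goes at most 62.5 mm and 10.7 degrees, less where a joint would pass 70% of its speed; a pose out of reach is approached as far as the arm can. A call with a gripper value outside its range is refused whole. "fingers" is the opening, from 0 (shut) to 1 (fully open), set as the call begins (left out, the last holds). The fingers move at their own pace and stop on an object; the grip force is fixed at half the most. Time passes only in rows, so rows that do not move let the fingers close. It gives the time, the measured TCP pose, the force, the opening and the grip force at its end, in the units of the state.
- bot.get_obs(): the state, without advancing time (a new reading comes with each control period).
- bot.capture(name): name is "scene" or "top" or "wrist"; returns the picture (400x640x3 uint8, red, green, blue); there is no depth.
- bot.camera_model(name): a dict with "mtx" (3x3 intrinsics, pixels), "xyz" and "rotation" of the camera in the world. Camera axes: x right, y down, z forward; pixel columns grow to the right and rows downward; lengths in mm; the calibration is good to about 2 mm. A picture is of the moment at which its call begins: read the wrist's pose just before it. camera_model takes no time and is no camera call; for the wrist camera it gives the pose at the moment of the call.
- bot.close_job(): hands the job in; it is judged then, once.
The state is a dict: "time": time; "joint_positions": joint angles; "dq": joint speeds; "tau": joint torques, N m; "tool_pos": TCP position; "tcp_rot": TCP orientation; "contact_force": force on the tool from outside, world axes, zero at the start; "moment": the same for the moment, N m; "grip_width": finger opening in mm; "finger_force": force on a finger pad.
Only numpy, scipy, OpenCV 4.12 (cv2) and the standard library are available. Lean on these libraries where they do the work, as an engineer would, in place of code of your own. Each camera call takes 0.05 s, during which the arm holds its last target. There are 200 camera calls.

## Working session

There is one attempt and no reset: what is moved stays moved. The work goes in short steps, Python scripts to look and compute and a tool call to move; the robot and the scene stay as the last step left them, time stands still between calls to the robot, and variables do not carry over. Pictures are saved under pics/ and viewed, at most 10 in all, crops included, and the job is handed in when it is done.

Besides the shell and the picture viewer there is one more tool, called as a command line: name --argument value ..., lists and objects as JSON in quotes. servo_tool: Moves the arm, as the interface text tells. Its arguments: {"type":"object","properties":{"deltas":{"type":"array"},"fingers":{"type":"number"}},"required":["deltas"]}

```bash
mkdir -p pics; ls; python3 - <<'E'
from plant import bot
import cv2,numpy as np
for n in("scene","top"):
    cv2.imwrite(f"pics/{n}0.png",bot.capture(n)[:,:,::-1])
    m=bot.camera_model(n);print(n,np.round(m["mtx"],1).tolist(),np.round(m["xyz"]).tolist(),np.round(m["rotation"],3).tolist())
o=bot.get_obs();print(o)
E
```

```text
pics
scene [[362.8, 0.0, 317.9], [0.0, 362.8, 195.6], [0.0, 0.0, 1.0]] [994.0, -209.0, 759.0] [-2.579, -0.003, 1.105]
top [[380.3, 0.0, 320.9], [0.0, 380.3, 196.7], [0.0, 0.0, 1.0]] [512.0, -14.0, 922.0] [-2.983, 0.006, -1.593]
{'time': 0.1, 'joint_positions': array([ 1.02002028e+00,  3.42640224e-01,  1.52492273e+00,  3.44908473e-05,
        1.27538642e+00, -1.46014252e-01]), 'dq': array([ 1.46789591e-03, -1.16079638e-03, -3.39350526e-03,  4.67009793e-06,
       -2.46950698e-03,  7.40055390e-04]), 'tau': array([ 1.02343649e-03, -4.32004845e+01, -2.44693708e+01,  7.17431470e-02,
        5.28009573e-02, -5.50246671e-05]), 'tool_pos': array([206.53205195, 482.27944386, 226.12067901]), 'tcp_rot': array([-3.14025517e+00, -2.30028844e-04,  2.73682064e+00]), 'contact_force': array([-0.41414538,  0.29317126,  0.6214386 ]), 'moment': array([-0.03177831, -0.04953586, -0.00385239]), 'finger_force': 0.0, 'grip_width': 92.51023338294547}
```

View pics/scene0.png

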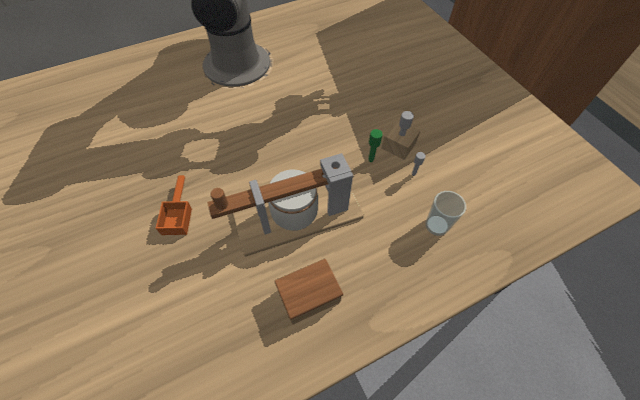

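View pics/top0.png

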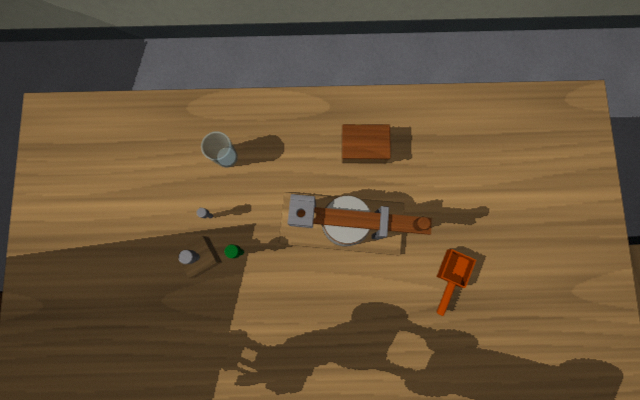

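The scene view shows three pin-like things. A grey pin stands in the block at scene (406,118), top (187,257). A smaller grey pin stands loose at scene (420,158), top (202,213). A green pin is at scene (375,140), top (232,252). The grey pin in the block fits, because it is not green and is the larger of the two greys. The fork top is at top (301,210), the guide at (383,221) and the knob at (423,223). I'll confirm the pin in an enlarged crop and measure.

```bash
cat > h.py <<'E'
from plant import bot
import cv2,numpy as np
from scipy.spatial.transform import Rotation as R
def cam(n):
    m=bot.camera_model(n);r=np.array(m["rotation"],float)
    r=R.from_euler('xyz',r).as_matrix() if r.shape==(3,) else r
    return np.array(m["mtx"]),np.array(m["xyz"]),r
def ray(c,p):
    K,t,r=c;return t,r@np.linalg.solve(K,[p[0],p[1],1.])
def onz(c,p,z):
    t,d=ray(c,p);return t+d*(z-t[2])/d[2]
def proj(c,P):
    K,t,r=c;q=K@(r.T@(np.array(P)-t));return q[:2]/q[2]
def tri(c1,p1,c2,p2):
    A=[];b=[]
    for c,p in((c1,p1),(c2,p2)):
        t,d=ray(c,p);d=d/np.linalg.norm(d);M=np.eye(3)-np.outer(d,d);A.append(M);b.append(M@t)
    return np.linalg.lstsq(np.vstack(A),np.hstack(b),rcond=None)[0]
E
python3 - <<'E'
from h import *
s=cv2.imread("pics/scene0.png");t=cv2.imread("pics/top0.png")
cs,ct=cam("scene"),cam("top")
a=cv2.resize(s[90:190,350:450],(400,400),interpolation=cv2.INTER_CUBIC)
b=cv2.resize(t[190:290,160:260],(400,400),interpolation=cv2.INTER_CUBIC)
c=cv2.resize(t[185:255,280:440],(800,350)[:2],interpolation=cv2.INTER_CUBIC)
cv2.imwrite("pics/crop1.png",np.hstack([a,b]));cv2.imwrite("pics/crop2.png",c)
print("head",tri(cs,(406.5,117),ct,(187,257)),onz(ct,(187,257),116),onz(cs,(406.5,116),116))
print("hole",tri(cs,(336,166),ct,(301,213)),onz(ct,(301,213),157))
for n,im,cc in(("t",t,ct),("s",s,cs)):
    hsv=cv2.cvtColor(im,cv2.COLOR_BGR2HSV)
    m=((hsv[:,:,1]<70)&(hsv[:,:,2]>60)).astype(np.uint8)
    N,L,S,C=cv2.connectedComponentsWithStats(m)
    for i in range(1,N):
        if 25<S[i][4]<8000:print(n,S[i],C[i].round(1))
E
```

```text
head [519.78877664 276.04363209 105.89695474] [519.48062498 272.00757279 116.        ] [524.45115165 270.92928984 116.        ]
hole [603.1992386   30.75359183 150.56041787] [601.94830215  29.31299738 157.        ]
t [201 132  36  35 868] [218.9 148.6]
t [288 194  27  34 747] [301.2 210.4]
t [327 196  43  16 449] [348.6 203.6]
t [375 206  14  34 298] [382.9 222.4]
t [197 208  10  10  76] [201.3 212.2]
t [323 225  46  21 644] [344.8 234.2]
t [178 250  15  14 161] [185.  256.6]
s [232   0  65  27 626] [254.1   7.2]
s [422   0  32  22 394] [440.9   7.4]
s [ 202   23   70   64 2043] [238.2  63.3]
s [ 570  109   70   77 2028] [608.5 143.9]
s [399 111  15  25 264] [405.1 121.8]
s [ 320  153   34   63 1421] [337.  182.5]
s [412 152  14  24 177] [418.  161.3]
s [270 169  36  15 234] [286.3 174.7]
s [249 179  22  56 462] [260. 206.]
s [ 268  188   50   43 1422] [294.8 210.1]
s [ 425  191   42   45 1265] [444.8 212. ]
```

View pics/crop1.png

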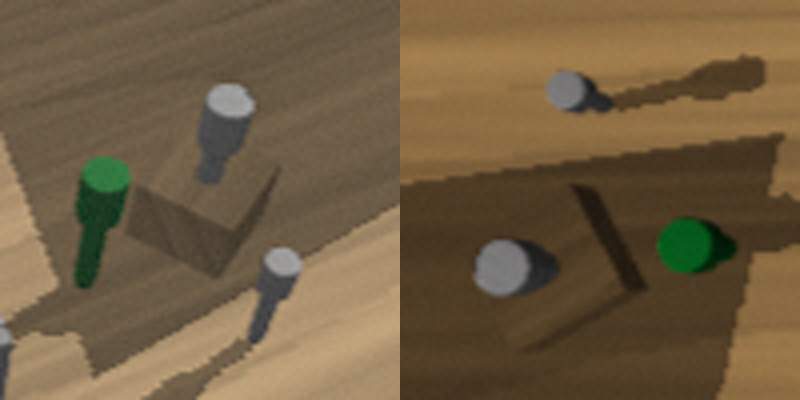

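View pics/crop2.png

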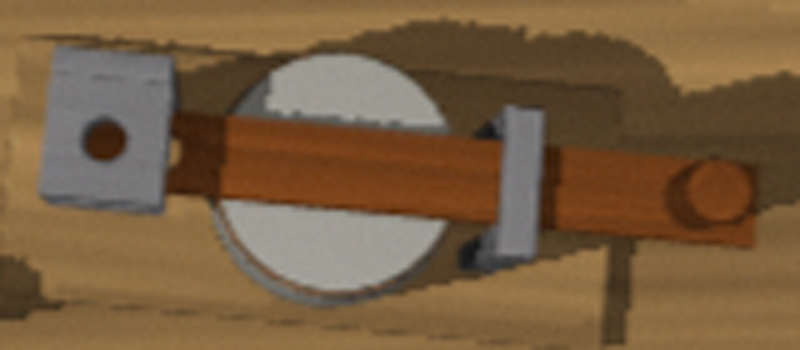

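The crops confirm it. The block pin's head is about 13 px across in the top view at (185.5,256.8), against about 10 px for the loose grey pin. Its top is at scene (407.5,115). The fork hole is at top (301,213), the guide's middle at (384.4,221.6) and the knob's top at (424,223).

```bash
python3 - <<'E'
from h import *
cs,ct=cam("scene"),cam("top")
np.set_printoptions(precision=1,suppress=True)
print("head",tri(cs,(407.5,115),ct,(185.5,256.8)),onz(ct,(185.5,256.8),116),onz(cs,(407.5,115),116))
f=onz(ct,(301,213),157);g=onz(ct,(384.4,221.6),145);k=onz(ct,(424,223),180)
fs=onz(cs,(336,166),157)
print("fork",f,fs,"guide",g,"dist",np.linalg.norm((f-g)[:2]),"knob",k,np.linalg.norm((k-g)[:2]))
d=f-g;print("stand yaw deg",np.degrees(np.arctan2(d[1],d[0]))-90)
print(tri(cs,(219,193),ct,(424,223)))
# block corners on top z=50 (crop1 right): edges near (575,185),(635,290),(520,350)->
for p in((575,185),(628,290),(510,348)):
    q=((p[0]-400)/4+160,p[1]/4+190);print(q,onz(ct,q,50))
c=cam("wrist");print("wristcam",c[1],c[2],bot.get_obs()["tool_pos"])
E
```

```text
head [520.2 276.9 112.8] [520.  275.2 116. ] [522.7 275.  116. ]
fork [601.9  29.3 157. ] [607.7  29.3 157. ] guide [ 581.7 -140.3  145. ] dist 170.8474128485157 knob [ 574.1 -211.6  180. ] 71.70905757560539
stand yaw deg -6.795007114982965
[ 575.2 -210.4  175.5]
(203.75, 236.25) [566.2 258.6  50. ]
(217.0, 262.5) [506.3 227.   50. ]
(187.5, 277.0) [475.6 292.8  50. ]
wristcam [142.7 511.5 384.3] [[ 0.4  0.9  0.2]
 [ 0.9 -0.4 -0.1]
 [-0.   0.3 -1. ]] [206.5 482.3 226.1]
```

servo_tool --deltas '[[[0,0,0],[0,0,9.2]],[[0,0,0],[0,0,9.2]],[[0,0,0],[0,0,9.2]],[[0,0,0],[0,0,9.2]],[[0,0,0],[0,0,9.2]],[[0,0,0],[0,0,9.2]],[[0,0,0],[0,0,9.2]],[[0,0,0],[0,0,9.2]],[[-0.0168,0.0336,0],[0,0,0]],[[-0.0168,0.0336,0],[0,0,0]],[[-0.0168,0.0336,0],[0,0,0]],[[-0.0168,0.0336,0],[0,0,0]],[[-0.0168,0.0336,0],[0,0,0]],[[-0.0168,0.0336,0],[0,0,0]],[[-0.0168,0.0336,0],[0,0,0]],[[-0.0168,0.0336,0],[0,0,0]],[[-0.0168,0.0336,0],[0,0,0]],[[-0.0168,0.0336,0],[0,0,0]]]' --fingers 0.7

```text
time: 2.35
tool_pos: [521.3, 275.2, 226.3]
tcp_rot: [-3.141, 0.0, 1.452]
contact_force: [-0.6, 1.1, -0.0]
grip_width: 64.1
finger_force: 0.0
```

```bash
python3 - <<'E'
from h import *
np.set_printoptions(precision=2,suppress=True)
c=cam("wrist");o=bot.get_obs();im=bot.capture("wrist")[:,:,::-1];cv2.imwrite("pics/w1.png",im)
print(o["time"],o["tool_pos"],o["tcp_rot"],o["joint_positions"],proj(c,(520,275.5,116)))
np.savez("w1",K=c[0],t=c[1],r=c[2])
E
```

```text
2.35 [521.28 275.17 226.28] [-3.14  0.    1.45] [0.36 0.46 1.34 0.   1.34 0.47] [319.16 195.73]
```

View pics/w1.png

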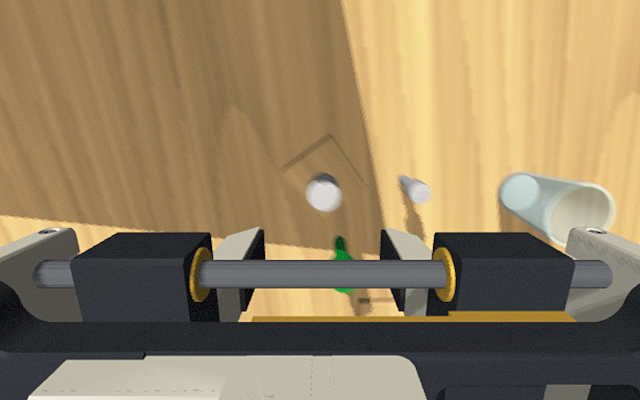

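The wrist view shows the pin's head at about (324,195), between the fingers' lines. The green pin is at (342,250) and the small grey pin at (415,188).

```bash
python3 - <<'E'
from h import *
np.set_printoptions(precision=2,suppress=True)
d=np.load("w1.npz");c=(d["K"],d["t"],d["r"]);im=cv2.imread("pics/w1.png")
hsv=cv2.cvtColor(im,cv2.COLOR_BGR2HSV)[160:225,290:360]
m=((hsv[:,:,1]<60)&(hsv[:,:,2]>150)).astype(np.uint8)
N,L,S,C=cv2.connectedComponentsWithStats(m)
for i in range(1,N):
    if S[i][4]>50:
        p=C[i]+[290,160];P=onz(c,p,116);print(S[i],p,P)
E
```

```text
[ 16  21  36  31 860] [323.41 195.67] [523.83 275.1  116.  ]
```

servo_tool --deltas '[[[0,0.0015,0.014],[0,0,0]],[[0,0,0.02],[0,0,0]],[[0,0,0.02],[0,0,0]],[[0,0,0.02],[0,0,0]],[[0,0,0.02],[0,0,0]],[[0,0,0.016],[0,0,0]],[[0,0,0.014],[0,0,0]],[[0,0,0.012],[0,0,0]],[[0,0,0.006],[0,0,0]],[[0,0,0],[0,0,0]]]'

```text
time: 3.65
tool_pos: [522.0, 275.8, 84.5]
tcp_rot: [-3.141, 0.0, 1.452]
contact_force: [-0.5, 0.9, 0.5]
grip_width: 64.2
finger_force: 0.0
```

servo_tool --deltas '[[[0,0,0],[0,0,0]],[[0,0,0],[0,0,0]],[[0,0,0],[0,0,0]],[[0,0,0],[0,0,0]],[[0,0,0],[0,0,0]]]' --fingers 0.2

```text
time: 4.28
tool_pos: [521.9, 275.9, 84.9]
tcp_rot: [-3.142, -0.0, 1.452]
contact_force: [-0.3, 0.1, 0.6]
grip_width: 29.9
finger_force: 29.9
```

servo_tool --deltas '[[[0,0,-0.01],[0,0,0]],[[0,0,-0.025],[0,0,0]],[[0,0,-0.03],[0,0,0]],[[0,0,-0.03],[0,0,0]],[[0,0,-0.03],[0,0,0]],[[0,0,-0.03],[0,0,0]],[[0,0,-0.03],[0,0,0]],[[-0.015,0.0057,-0.02],[0,0,0]],[[-0.03,0.0115,0],[0,0,0]],[[-0.03,0.0115,0],[0,0,0]],[[-0.03,0.0115,0],[0,0,0]],[[-0.03,0.0115,0],[0,0,0]],[[-0.03,0.0115,0],[0,0,0]],[[-0.03,0.0115,0],[0,0,0]],[[-0.03,0.0115,0],[0,0,0]],[[-0.03,0.0115,0],[0,0,0]],[[-0.02,0.009,0],[0,0,0]],[[-0.01,0.004,0],[0,0,0]],[[0,0,0],[0,0,0]]]'

```text
time: 6.65
tool_pos: [598.2, -20.3, 289.6]
tcp_rot: [-3.141, -0.0, 1.452]
contact_force: [-0.1, 0.8, -1.3]
grip_width: 29.8
finger_force: 29.9
```

```bash
python3 - <<'E'
from h import *
np.set_printoptions(precision=2,suppress=True)
c=cam("wrist");o=bot.get_obs();im=bot.capture("wrist")[:,:,::-1];cv2.imwrite("pics/w2.png",im)
print(o["time"],o["tool_pos"],o["tcp_rot"],proj(c,(604,29.3,157)))
np.savez("w2",K=c[0],t=c[1],r=c[2])
E
```

```text
6.65 [598.23 -20.33 289.65] [-3.14 -0.    1.45] [320.35 138.07]
```

View pics/w2.png

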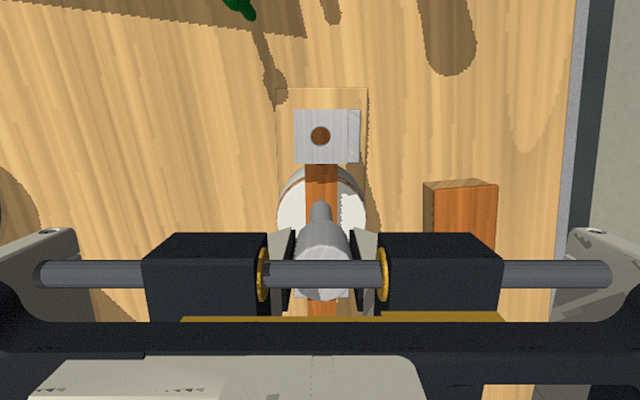

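The wrist view shows the fork's top face from (295,110) to (348,163), with its hole at about (320,136). The bar runs straight up the picture, so the yaw is right. The carried pin's tip is at about (320,203).

```bash
python3 - <<'E'
from h import *
np.set_printoptions(precision=2,suppress=True)
d=np.load("w2.npz");c=(d["K"],d["t"],d["r"]);im=cv2.imread("pics/w2.png")
hsv=cv2.cvtColor(im,cv2.COLOR_BGR2HSV)
y0,x0=118,304;h=hsv[y0:155,x0:338]
m=(h[:,:,1]>70).astype(np.uint8)
N,L,S,C=cv2.connectedComponentsWithStats(m)
for i in range(1,N):
    if S[i][4]>50:
        p=C[i]+[x0,y0];print(S[i],p,onz(c,p,157))
# bar edges
for r in(175,185):
    e=np.where(hsv[r,290:350,1]>120)[0]+290;print(r,e.min(),e.max(),onz(c,(e.min(),r),135),onz(c,(e.max()+1,r),135))
T=np.array([598.23,-20.33,289.65])
for dz in(74.5,70,):print("tip exp",proj(c,T-[0,0,dz]))
ys,xs=np.where((hsv[195:225,300:340,1]<45));
for r in range(198,224,3):
    e=np.where(hsv[r,300:340,1]<60)[0]+300;print(r,e.min() if len(e) else None,e.max() if len(e) else None)
print("hole top view",proj(cam("top"),(604,29.3,157)))
E
```

```text
[  8   9  18  18 252] [320.43 135.58] [604.35  31.55 157.  ]
175 290 336 [567.92  -6.01 135.  ] [616.27 -11.82 135.  ]
185 291 336 [567.41 -16.65 135.  ] [615.14 -22.39 135.  ]
tip exp [320.33 207.7 ]
tip exp [320.3  209.41]
198 300 339
201 300 339
204 300 339
207 300 339
210 300 339
213 300 339
216 300 339
219 300 339
222 300 339
hole top view [300.99 211.99]
```

servo_tool --deltas '[[[0.009,0,0],[0,0,0]],[[0.014,0,0.01],[0,0,0]],[[0.014,0,0.01],[0,0,0]],[[0.01,-0.0007,0.01],[0,0,0]],[[0.0044,0,0.01],[0,0,0]],[[0,0,0.008],[0,0,0]],[[0,0,0],[0,0,0]]]'

```text
time: 7.58
tool_pos: [603.3, 30.5, 240.9]
tcp_rot: [-3.14, 0.0, 1.452]
contact_force: [-0.2, -0.4, -1.8]
grip_width: 29.5
finger_force: 29.9
```

```bash
python3 - <<'E'
from h import *
np.set_printoptions(precision=2,suppress=True)
o=bot.get_obs();print(o["time"],o["tool_pos"],o["contact_force"])
c=cam("wrist");w=bot.capture("wrist")[:,:,::-1];s=bot.capture("scene")[:,:,::-1];t=bot.capture("top")[:,:,::-1]
for n,im in zip("wst",(w,s,t)):cv2.imwrite(f"pics/{n}3.png",im)
a=cv2.resize(w[150:250,270:370],(400,400),interpolation=cv2.INTER_CUBIC)
b=cv2.resize(s[110:210,290:390],(400,400),interpolation=cv2.INTER_CUBIC)
cv2.imwrite("pics/c3.png",np.hstack([a,b]))
print(proj(c,(604,31,157)),proj(c,o["tool_pos"]-[0,0,74.5]),proj(cam("scene"),o["tool_pos"]-[0,0,74.5]))
E
```

```text
7.575 [603.3   30.52 240.87] [-0.19 -0.43 -1.83]
[321.31 203.62] [320.46 207.64] [335.7  161.49]
```

View pics/c3.png

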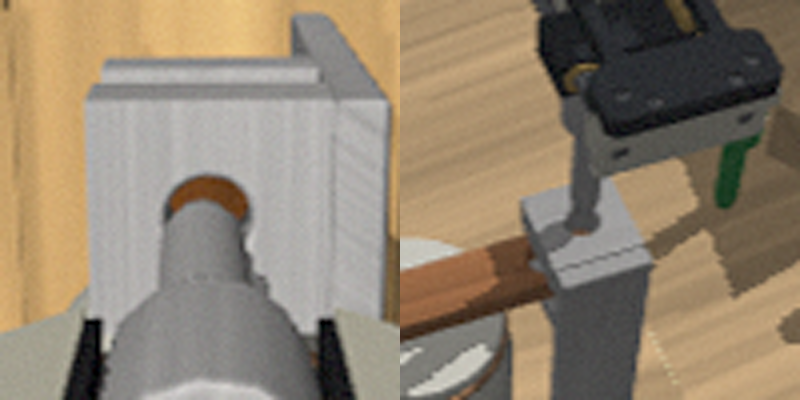

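The close-up shows the hole's mouth centred at crop (208,216), wrist (322,204). The shank's axis is at crop x 203, so the tip is about 0.8 mm too far to the left. The scene view has it over the hole as well. I'll shift by 0.7 mm and lower.

servo_tool --deltas '[[[0.0003,0.0008,0.002],[0,0,0]],[[0,0,0.003],[0,0,0]],[[0,0,0.003],[0,0,0]],[[0,0,0.003],[0,0,0]],[[0,0,0.003],[0,0,0]],[[0,0,0],[0,0,0]]]'

```text
time: 8.48
tool_pos: [604.3, 31.1, 227.4]
tcp_rot: [-3.141, -0.0, 1.452]
contact_force: [0.4, 1.2, -1.0]
grip_width: 29.8
finger_force: 29.9
```

servo_tool --deltas '[[[0,0,0.003],[0,0,0]],[[0,0,0.003],[0,0,0]],[[0,0,0.003],[0,0,0]],[[0,0,0.002],[0,0,0]],[[0,0,0.002],[0,0,0]],[[0,0,0],[0,0,0]]]'

```text
time: 9.22
tool_pos: [604.4, 31.0, 214.5]
tcp_rot: [-3.141, 0.0, 1.452]
contact_force: [0.0, -1.2, -1.6]
grip_width: 29.3
finger_force: 29.9
```

servo_tool --deltas '[[[0,0,0.002],[0,0,0]],[[0,0,0.002],[0,0,0]],[[0,0,0.001],[0,0,0]],[[0,0,0],[0,0,0]]]'

```text
time: 9.72
tool_pos: [604.4, 31.1, 209.9]
tcp_rot: [3.141, -0.0, 1.452]
contact_force: [-0.4, -2.5, 0.5]
grip_width: 29.3
finger_force: 29.9
```

servo_tool --deltas '[[[0,0,0],[0,0,0]],[[0,0,0],[0,0,0]],[[0,0,0],[0,0,0]],[[0,0,-0.003],[0,0,0]],[[0,0,-0.01],[0,0,0]],[[0,0,-0.02],[0,0,0]],[[0,0,-0.022],[0,0,0]],[[0,0,-0.02],[0,0,0]],[[-0.01,0,0],[0,0,0]],[[-0.03,0,0],[0,0,0]],[[-0.03,0,0],[0,0,0]]]' --fingers 0.6

```text
time: 11.1
tool_pos: [595.6, -39.5, 283.8]
tcp_rot: [-3.14, 0.0, 1.453]
contact_force: [0.9, -0.2, 0.4]
grip_width: 55.1
finger_force: 0.0
```

servo_tool --deltas '[[[-0.03,0,0],[0,0,0]],[[-0.04,0,0],[0,0,0]],[[-0.04,0,0],[0,0,0]],[[-0.04,0,0],[0,0,0]],[[-0.03,0,0],[0,0,0]],[[-0.02,0,0],[0,0,0]],[[-0.011,0,0],[0,0,0]],[[0,0,0.02],[0,0,0]],[[0,0,0.03],[0,0,0]],[[0,0,0.03],[0,0,0]],[[0,0,0.03],[0,0,0]],[[0,0,0.02],[0,0,0]],[[0,0,0.005],[0,0,0]],[[0,0,0],[0,0,0]]]' --fingers 0

```text
time: 12.85
tool_pos: [571.5, -247.7, 150.0]
tcp_rot: [3.141, -0.0, 1.453]
contact_force: [-0.2, -0.4, -0.5]
grip_width: 0.6
finger_force: 0.0
```

```bash
python3 - <<'E'
from h import *
np.set_printoptions(precision=2,suppress=True)
o=bot.get_obs();print(o["time"],o["tool_pos"],o["contact_force"],o["grip_width"])
s=bot.capture("scene")[:,:,::-1]
cv2.imwrite("pics/s4.png",s);cv2.imwrite("pics/c4.png",cv2.resize(s[90:240,170:370],(800,600),interpolation=cv2.INTER_CUBIC))
c=cam("scene");print([proj(c,(604.2,30.9,z)) for z in(135,205,241)])
E
```

```text
12.85 [ 571.47 -247.66  150.04] [-0.16 -0.42 -0.5 ] 0.5634646452345436
[array([335.4 , 170.78]), array([336.96, 149.67]), array([337.87, 137.39])]
```

View pics/c4.png

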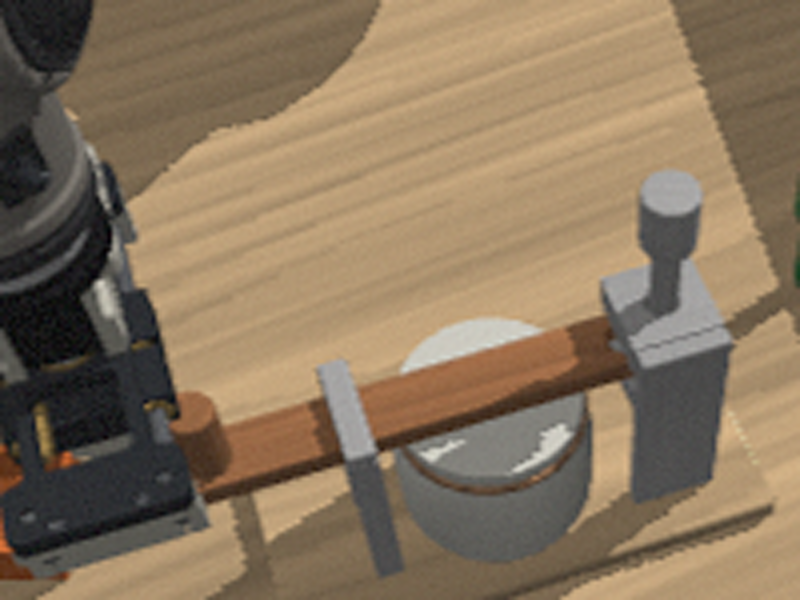

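The pin stands upright in the fork, its head top at scene (337.5,137.5). The shut fingers are behind the knob. Now I'll push the bar in small steps and watch the force.

servo_tool --deltas '[[[0.004,0,0],[0,0,0]],[[0.004,0,0],[0,0,0]],[[0.004,0,0],[0,0,0]],[[0.003,0,0],[0,0,0]],[[0.003,0,0],[0,0,0]],[[0.002,0,0],[0,0,0]]]'

```text
time: 13.65
tool_pos: [573.6, -228.2, 150.0]
tcp_rot: [3.141, 0.0, 1.452]
contact_force: [-0.3, -1.8, 1.6]
grip_width: 0.2
finger_force: 1.4
```

```bash
cat > look.py <<'E'
from h import *
np.set_printoptions(precision=2,suppress=True)
def head():
    o=bot.get_obs();s=bot.capture("scene")[:,:,::-1]
    h=cv2.cvtColor(s,cv2.COLOR_BGR2HSV)[120:157,325:352]
    m=((h[:,:,1]<45)&(h[:,:,2]>60)).astype(np.uint8)
    r=np.where(m.sum(1)>4)[0];row=r.min()+120 if len(r) else None
    print(o["time"],o["tool_pos"],o["contact_force"],"head top row",row)
    k=cv2.cvtColor(s,cv2.COLOR_BGR2HSV);return s
E
python3 - <<'E'
from look import *
head()
s=cv2.imread("pics/s4.png");h=cv2.cvtColor(s,cv2.COLOR_BGR2HSV)[120:157,325:352]
r=np.where(((h[:,:,1]<45)&(h[:,:,2]>60)).sum(1)>4)[0];print("before",r.min()+120)
E
```

```text
13.65 [ 573.65 -228.19  149.97] [-0.28 -1.85  1.6 ] head top row 135
before 133
```

servo_tool --deltas '[[[0.002,0,0],[0,0,0]],[[0.002,0,0],[0,0,0]]]'

```text
time: 13.95
tool_pos: [574.1, -224.0, 149.8]
tcp_rot: [3.141, -0.0, 1.452]
contact_force: [-0.7, -2.9, 1.4]
grip_width: 0.6
finger_force: 1.3
```

```bash
python3 - <<'E'
from look import *
s=head();cv2.imwrite("pics/s5.png",s);cv2.imwrite("pics/c5.png",cv2.resize(s[90:240,170:370],(800,600),interpolation=cv2.INTER_CUBIC))
E
```

```text
13.95 [ 574.1  -224.03  149.77] [-0.73 -2.91  1.41] head top row 136
```

View pics/c5.png

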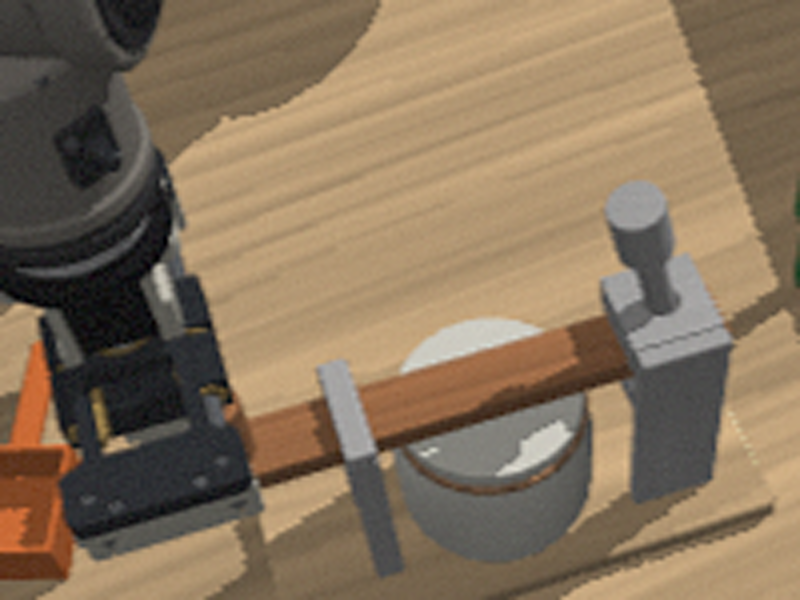

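The pin leans towards −y: its head top moved from crop (670,190) to (638,205), dragged by the bar and held by the hole's play. It has not dropped yet. I'll go on pushing in small steps.

servo_tool --deltas '[[[0.0015,0,0],[0,0,0]],[[0.0015,0,0],[0,0,0]]]'

```text
time: 14.25
tool_pos: [574.4, -221.0, 149.7]
tcp_rot: [3.141, -0.0, 1.452]
contact_force: [0.3, -3.0, 2.4]
grip_width: 0.4
finger_force: 1.3
```

```bash
sed -i 's/\[120:157,325:352\]/[120:157,315:352]/; s/    k=cv2.*/    c=m[row-120:row-114];print("x",np.where(c)[1].mean()+315);return s/' look.py; python3 -c "
from look import *
head()"
```

```text
14.25 [ 574.44 -221.05  149.71] [ 0.3  -2.98  2.39] head top row 136
x 329.0
```

servo_tool --deltas '[[[0.0015,0,0],[0,0,0]],[[0.0015,0,0],[0,0,0]]]'

```text
time: 14.55
tool_pos: [574.8, -218.0, 149.7]
tcp_rot: [3.142, -0.0, 1.452]
contact_force: [0.1, -3.3, 2.1]
grip_width: 0.7
finger_force: 1.3
```

```bash
python3 -c "
from look import *
head()"
```

```text
14.55 [ 574.78 -218.04  149.67] [ 0.07 -3.35  2.15] head top row 136
x 329.3076923076923
```

servo_tool --deltas '[[[0.0015,0,0],[0,0,0]],[[0.0015,0,0],[0,0,0]]]'

```text
time: 14.85
tool_pos: [575.1, -215.1, 149.7]
tcp_rot: [3.142, -0.0, 1.452]
contact_force: [0.3, -2.8, 2.4]
grip_width: 0.5
finger_force: 1.3
```

```bash
python3 -c "
from look import *
head()"
```

```text
14.85 [ 575.14 -215.05  149.7 ] [ 0.34 -2.83  2.37] head top row 143
x 336.5
```

servo_tool --deltas '[[[0.0015,0,0],[0,0,0]],[[0.0015,0,0],[0,0,0]]]'

```text
time: 15.15
tool_pos: [575.4, -213.3, 149.8]
tcp_rot: [3.141, 0.002, 1.452]
contact_force: [-1.3, -9.3, 2.6]
grip_width: 0.4
finger_force: 4.5
```

```bash
python3 -c "
from look import *
head()"
```

```text
15.15 [ 575.35 -213.33  149.83] [-1.3  -9.28  2.61] head top row 144
x 337.59493670886076
```

The head top has dropped (row 133 to 144, x back to 337.6) and the bar now resists with 9 N, so the pin has entered the bar's hole. I'll back off, rise and go above the pin with the fingers shut.

servo_tool --deltas '[[[-0.002,0,0],[0,0,0]],[[-0.008,0,0],[0,0,0]],[[0,0,-0.02],[0,0,0]],[[0,0,-0.035],[0,0,0]],[[0,0,-0.035],[0,0,0]],[[0,0,-0.03],[0,0,0]],[[0,0,-0.015],[0,0,0]],[[0.02,0,0],[0,0,0]],[[0.04,0,0],[0,0,0]],[[0.04,0,0],[0,0,0]],[[0.04,0,0],[0,0,0]],[[0.04,0,0],[0,0,0]],[[0.04,0,0],[0,0,0]],[[0.025,0,0],[0,0,0]],[[0.011,0,0],[0,0,0]],[[0,0,0.02],[0,0,0]],[[0,0,0.02],[0,0,0]],[[0,0,0],[0,0,0]]]'

```text
time: 17.45
tool_pos: [603.2, 32.1, 242.4]
tcp_rot: [-3.137, 0.0, 1.452]
contact_force: [0.0, -0.4, -0.1]
grip_width: 0.7
finger_force: 0.0
```

```bash
python3 - <<'E'
from h import *
np.set_printoptions(precision=2,suppress=True)
o=bot.get_obs();print(o["time"],o["tool_pos"],o["contact_force"])
cw=cam("wrist");w=bot.capture("wrist")[:,:,::-1];s=bot.capture("scene")[:,:,::-1];t=bot.capture("top")[:,:,::-1]
a=cv2.resize(s[110:210,285:385],(400,400),interpolation=cv2.INTER_CUBIC)
b=cv2.resize(w[150:290,250:390],(400,400),interpolation=cv2.INTER_CUBIC)
cv2.imwrite("pics/s6.png",s);cv2.imwrite("pics/c6.png",np.hstack([a,b]))
print("scene proj head top z",[(z,proj(cam("scene"),(604.2,30.9,z))) for z in(193,209,225)],[(z,proj(cw,(604.2,30.9,z))) for z in(157,209,225)])
E
```

```text
17.45 [603.24  32.06 242.36] [ 0.03 -0.41 -0.1 ]
scene proj head top z [(193, array([336.68, 153.54])), (209, array([337.06, 148.36])), (225, array([337.46, 142.98]))] [(157, array([322.23, 204.98])), (209, array([321.94, 227.53])), (225, array([321.82, 236.88]))]
```

View pics/c6.png

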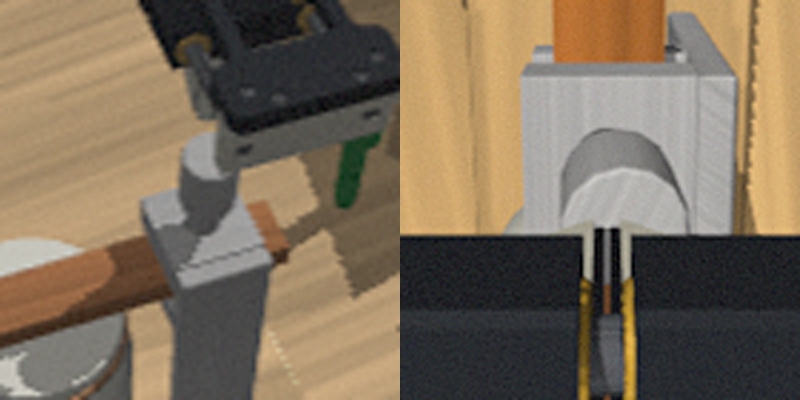

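The bar's end now sticks out beyond the fork, and the pin has dropped well in. Its head top is at scene (337.5,147.5), leaning slightly to +x. I'll regrip the head to set it upright, then push it down.

servo_tool --deltas '[[[-0.0011,0.0012,0],[0,0,0]],[[0,0,0],[0,0,0]],[[0,0,0],[0,0,0]],[[0,0,0.012],[0,0,0]],[[0,0,0.015],[0,0,0]],[[0,0,0.015],[0,0,0]],[[0,0,0.01],[0,0,0]],[[0,0,0.004],[0,0,0]],[[0,0,0],[0,0,0]]]' --fingers 0.65

```text
time: 18.73
tool_pos: [605.7, 30.8, 188.6]
tcp_rot: [-3.142, -0.0, 1.452]
contact_force: [-0.3, 0.5, 0.5]
grip_width: 59.8
finger_force: 0.0
```

servo_tool --deltas '[[[0,0,0],[0,0,0]],[[0,0,0],[0,0,0]],[[0,0,0],[0,0,0]],[[0,0,0],[0,0,0]],[[0,0,0],[0,0,0]]]' --fingers 0.2

```text
time: 19.35
tool_pos: [605.4, 31.0, 188.9]
tcp_rot: [-3.141, -0.0, 1.452]
contact_force: [-1.1, 0.0, 1.8]
grip_width: 29.6
finger_force: 29.8
```

servo_tool --deltas '[[[0,-0.0006,0.001],[0,0,0]],[[0,0,0.0015],[0,0,0]],[[0,0,0.0015],[0,0,0]],[[0,0,0.0015],[0,0,0]],[[0,0,0.0015],[0,0,0]]]'

```text
time: 19.98
tool_pos: [605.2, 30.9, 182.2]
tcp_rot: [3.141, -0.0, 1.452]
contact_force: [-1.6, 0.0, 6.8]
grip_width: 29.4
finger_force: 29.8
```

servo_tool --deltas '[[[0,-0.0005,0.0015],[0,0,0]],[[0,0,0.0015],[0,0,0]],[[0,0,0.0015],[0,0,0]],[[0,0,0.0015],[0,0,0]]]'

```text
time: 20.48
tool_pos: [605.0, 31.0, 176.2]
tcp_rot: [3.14, -0.0, 1.452]
contact_force: [0.1, 0.4, 5.8]
grip_width: 29.6
finger_force: 29.8
```

servo_tool --deltas '[[[0,0,0.0015],[0,0,0]],[[0,0,0.0015],[0,0,0]],[[0,0,0.0015],[0,0,0]],[[0,0,0.0015],[0,0,0]]]'

```text
time: 20.98
tool_pos: [604.9, 31.0, 170.1]
tcp_rot: [3.14, -0.0, 1.452]
contact_force: [-0.7, -0.0, 6.3]
grip_width: 29.7
finger_force: 29.8
```

servo_tool --deltas '[[[0,0,0.001],[0,0,0]],[[0,0,0.001],[0,0,0]],[[0,0,0.001],[0,0,0]],[[0,0,0.001],[0,0,0]]]'

```text
time: 21.48
tool_pos: [604.9, 30.9, 168.2]
tcp_rot: [3.139, -0.0, 1.452]
contact_force: [-7.7, 0.8, 21.8]
grip_width: 29.4
finger_force: 30.0
```

The force jumped to 22 N with the tool held up, so the head is probably home. I'll release, rise, and check its height with the cameras and a touch with the fingers shut.

servo_tool --deltas '[[[0,0,-0.002],[0,0,0]],[[0,0,0],[0,0,0]],[[0,0,0],[0,0,0]],[[0,0,0],[0,0,0]],[[0,0,-0.01],[0,0,0]],[[0,0,-0.02],[0,0,0]],[[0,0,-0.02],[0,0,0]]]' --fingers 0.65

```text
time: 22.35
tool_pos: [604.7, 31.0, 218.9]
tcp_rot: [3.141, -0.0, 1.452]
contact_force: [-0.5, -0.2, 0.3]
grip_width: 59.7
finger_force: 0.0
```

servo_tool --deltas '[[[0,0,0],[0,0,0]],[[0,0,0],[0,0,0]],[[0,0,0],[0,0,0]],[[0,0,0],[0,0,0]],[[0,0,0],[0,0,0]],[[0,0,0.007],[0,0,0]],[[0,0,0.005],[0,0,0]],[[0,0,0],[0,0,0]]]' --fingers 0

```text
time: 23.35
tool_pos: [604.2, 31.0, 204.9]
tcp_rot: [-3.14, -0.0, 1.452]
contact_force: [-0.0, 0.2, 0.1]
grip_width: 0.3
finger_force: 0.0
```

servo_tool --deltas '[[[0,0,0.003],[0,0,0]],[[0,0,0.003],[0,0,0]],[[0,0,0.002],[0,0,0]],[[0,0,0.001],[0,0,0]],[[0,0,0],[0,0,0]]]'

```text
time: 23.98
tool_pos: [604.5, 31.0, 196.7]
tcp_rot: [-3.142, -0.0, 1.452]
contact_force: [-0.2, 0.7, 0.2]
grip_width: 0.8
finger_force: 0.0
```

servo_tool --deltas '[[[0,0,0.001],[0,0,0]],[[0,0,0.001],[0,0,0]],[[0,0,0],[0,0,0]]]'

```text
time: 24.35
tool_pos: [604.5, 31.0, 194.6]
tcp_rot: [-3.141, -0.0, 1.452]
contact_force: [0.7, 0.4, 0.9]
grip_width: 0.5
finger_force: 0.0
```

servo_tool --deltas '[[[0,0,0.001],[0,0,0]],[[0,0,0.001],[0,0,0]],[[0,0,0.001],[0,0,0]],[[0,0,0],[0,0,0]]]'

```text
time: 24.85
tool_pos: [604.7, 31.0, 193.6]
tcp_rot: [3.14, -0.0, 1.452]
contact_force: [-3.8, -1.1, 10.4]
grip_width: 0.6
finger_force: 5.0
```

servo_tool --deltas '[[[0,0,0.001],[0,0,0]],[[0,0,0.001],[0,0,0]],[[0,0,0.001],[0,0,0]],[[0,0,0],[0,0,0]]]'

```text
time: 25.35
tool_pos: [604.9, 30.9, 193.5]
tcp_rot: [3.137, 0.0, 1.452]
contact_force: [-9.0, -0.2, 23.6]
grip_width: 0.5
finger_force: 12.2
```

It is stopped hard at z 193.5 under 24 N, where home is 193, so the head is seated. I'll retreat and check the whole scene in numbers.

servo_tool --deltas '[[[0,0,-0.005],[0,0,0]],[[0,0,-0.02],[0,0,0]],[[0,0,-0.03],[0,0,0]],[[-0.01,0,-0.03],[0,0,0]],[[-0.03,0,-0.03],[0,0,0]],[[-0.04,0,-0.02],[0,0,0]],[[-0.04,0,0],[0,0,0]],[[-0.04,0,0],[0,0,0]],[[-0.03,0,0],[0,0,0]],[[0,0,0],[0,0,0]],[[0,0,0],[0,0,0]]]'

```text
time: 26.72
tool_pos: [582.1, -157.2, 323.5]
tcp_rot: [-3.141, -0.001, 1.452]
contact_force: [-0.2, 1.0, 0.7]
grip_width: 0.2
finger_force: 0.0
```

```bash
python3 - <<'E'
from h import *
np.set_printoptions(precision=1,suppress=True)
o=bot.get_obs();print(o["time"],o["tool_pos"],o["contact_force"])
s=bot.capture("scene")[:,:,::-1];t=bot.capture("top")[:,:,::-1]
cs,ct=cam("scene"),cam("top")
for z in(193,196,200):print(z,proj(cs,(604.2,30.9,z)),proj(ct,(604.2,30.9,z)))
# bright head-top in scene: column profile of edges near axis
g=cv2.cvtColor(s,cv2.COLOR_BGR2GRAY);print("scene col 336 rows136-176",g[136:176,336])
h=cv2.cvtColor(s,cv2.COLOR_BGR2HSV);print("sat",h[136:176,336,1])
# others unmoved: difference against first pictures around tumbler, box, scoop
for n,a,b,boxes in(("scene",s,cv2.imread("pics/scene0.png"),dict(tumbler=(425,185,45,55),box=(272,258,75,65),scoop=(155,175,40,62))),("top",t,cv2.imread("pics/top0.png"),dict(tumbler=(198,128,42,42),box=(338,120,58,42),scoop=(433,245,45,72)))):
    for k,(x,y,w,hh) in boxes.items():
        A,B=a[y:y+hh,x:x+w],b[y:y+hh,x:x+w]
        sh,r=cv2.phaseCorrelate(cv2.cvtColor(A,6).astype(float),cv2.cvtColor(B,6).astype(float));print(n,k,"diff",cv2.absdiff(A,B).mean().round(1),"shift",np.round(sh,2),round(r,2))
E
```

```text
26.725 [ 582.1 -157.2  323.5] [-0.2  1.   0.7]
193 [336.7 153.5] [299.1 209.7]
196 [336.7 152.6] [299.  209.5]
200 [336.8 151.3] [298.9 209.3]
scene col 336 rows136-176 [143 137 142 146 144 141 145 159 154 152 152 152 161 157 157 157 160 157
 159 155 160 155 156 158  86  75  74  75  76  74  73  71  74  65  85 134
 137 152 156 119]
sat [90 91 93 94 90 92 91 91 93 91 88 98 77  8  3  3  5  5  3  5  3  6  2  3
  6 10  3  3  3  7  3  7  3  4  3  2  6  5  3  4]
scene tumbler diff 3.2 shift [0.5 0. ] 0.98
scene box diff 3.1 shift [0.5 0. ] 0.96
scene scoop diff 4.0 shift [0.1 0.1] 0.89
top tumbler diff 13.4 shift [0.5 0.5] 1.02
top box diff 10.0 shift [-0.   0.5] 1.0
top scoop diff 21.0 shift [ 0.4 -0. ] 0.48
```

The head's top face is centred at scene row 154, against 153.5 expected for z 193. The tumbler, spice box and scoop have not moved, and the robot is clear of everything.

```bash
python3 -c "
from plant import bot
print(bot.close_job())"
```

```text
the job is handed in; nothing more can be done
None
```

The crock is locked: the bar is slid in, and the pin is through fork and bar with its head stopped at z 193.5 (193 is home). I let go of it, left the tumbler, spice box and scoop unmoved, and handed the job in at about 27 s; the hand-in gave no verdict.

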